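# Count four ball feet into a packing bin

### The arm

A 6-joint arm with a two-finger parallel gripper is mounted at the origin on the work surface. World frame = base frame: x ahead of the robot, y to its left, z up, the work surface at z = 0. Lengths are in m, angles in rad, forces in N, time in s.
With the tool pointing down it reaches from about 0.275 to 0.875 m from the base axis. Payload 12.5 kg.
Tool frame: the origin (TCP) lies at the very end of the fingers, on their centre line; the grasp point (between the pads) lies 19 mm behind it; x points along the fingers, y is the direction in which the jaws open and shut, and the axes are right-handed (so a half turn about x gives the same grasp; the last joint's range is limited). The gripper opens to 85 mm and grips with 20 to 120 N. Pads are 22 mm wide; open, the fingers measure 114 mm over their backs; the gripper's body (76 mm by 85 mm) begins 54 mm behind the grasp point. The pads swing forward as they close: fully open they stand 13 mm farther back than shut.
Start: joints at [-1.215, 0.351, 1.652, -0, 1.139, -0.085], TCP at [0.235, -0.497, 0.231] pointing down, gripper open.
Joint ranges: [-2.75, 2.75], [-0.79, 2.1], [0.01, 2.65], [-1.57, 4.71], [0.07, 3.14], [-2.87, 2.87]. Speed limits (rad/s): [2.22, 2.22, 2.79, 3.14, 3.14, 3.14].

### API

Orientations are given as a rotation vector (axis times angle).
In Python, from bench import telemetry, vision, robot gives the robot as it stands.
- The arm moves only by the tool move_arm, never from a script. Its argument "moves" is text: rows parted by semicolons, each of 6 numbers parted by spaces: the shift along the world's x, y, z in m, then the turn, a rotation vector about the world's x, y, z in rad. A call has 1 to 12 rows; each row shifts and turns the pose as measured when the row begins; what a row does not reach is not made up. A row lasts 1/10 s, in which the tool goes at most 50 mm and 8.59 degrees, less where a joint would pass 70% of its speed; a pose out of reach is approached as far as the arm can. A call is refused whole if a number of a shift passes 0.05 or a number of a turn 0.15, either way. A call with a gripper value outside its range is refused whole. "fingers" is the closure, from 0 (fully open) to 1 (shut), set as the call begins (left out, the last holds). The fingers move at their own pace and stop on an object; "newtons" is the grip in N (left out, the last holds). Time passes only in rows, so rows that do not move let the fingers close. It gives the time, the measured TCP pose, the force and the opening at its end, in the units of the state.
- telemetry.get_state(): the state, without advancing time (a new reading comes with each control period).
- vision.read_camera(name): name is "scene" or "top" or "wrist"; returns the picture (384x512x3 uint8, blue, green, red); there is no depth.
- vision.get_calibration(name): a dict with "fx", "fy", "cx", "cy" (pixels), "k1" (the pictures are not rectified: a ray, as slopes to the right and down, at radius r is drawn at 1 + k1 r^2 times it, then the intrinsics apply), "R" (3x3) and "t" (3): a world point X has camera coordinates R X + t. Camera axes: x right, y down, z forward; pixel columns grow to the right and rows downward; lengths in m; the calibration is good to about 2 mm. A picture is of the moment at which its call begins: read the wrist's pose just before it. get_calibration takes no time and is no camera call; for the wrist camera it gives the pose at the moment of the call.
- robot.finish_job(): hands the job in, once; it reports no verdict.
The state is a dict: "clock": time; "joint_positions": joint angles; "dq": joint speeds; "effort": joint torques, N m; "eef_pos": TCP position; "tcp_rot": TCP orientation; "contact_force": force on the tool from outside, world axes, zero at the start; "torque": the same for the moment, N m; "gripper_width": opening from 0.0 (shut) to 1.0 (fully open).
Only numpy, scipy, OpenCV 4.12 (cv2) and the standard library are available. Lean on these libraries where they do the work, as an engineer would, in place of code of your own. Each camera call takes 0.05 s, during which the arm holds its last target.

### The job

Make up one set of furniture feet: stand the blue bin on the bench under the spout of the dispenser with the yellow paddle, then turn that paddle clockwise (seen from above) exactly four clicks, so that four wooden balls and no more drop into the bin. Then set the bin with its four balls on the middle of the green mat, lined up lengthwise with it; do not tip the bin, leave the red-paddle dispenser unturned, and do not disturb the other things on the bench.

Things in the scene. Friction and masses are not known exactly. Their poses are not given: they have to be found in the camera images.
- bin_center (a point): blue open-topped bin, loose, 140 mm long (its x), 64 mm wide (its y), 50 mm high, walls 4 mm, about 0.15 kg. This point is its centre, 25 mm above its underside. Grip it across its 64 mm width, outside the long walls, near either end. It starts left, middle or right in front of the dispensers, its length pointing roughly ahead.
- dispenser: the machine to use: white, fixed, YELLOW paddle on top, clear drum 154 mm across on a 162 mm square deck (127 to 135 mm up), clear cover up to 174 mm. Origin: on the bench, on the drum axis. Front: its -x side, where a grey chute 43 mm wide reaches 127 mm from the axis, 76 to 131 mm up; below it the bench is free up to the pedestal, 36 mm in front of the axis. Left or right of the red one.
- dispenser_spout (a point): middle of the chute's downward opening (36 x 37 mm), 106 mm in front (-x) of the yellow dispenser's drum axis, 76 mm above the bench; balls drop from here, drifting up to 30 mm forward (-x), so the bin should lie lengthwise along the dispenser's x. The bin passes under it with 26 mm to spare.
- paddle_grip (a point): centre of the yellow paddle: an upright bar 64 mm long (this point's x), 14 mm thick (its y), 184 to 218 mm above the bench, on the vertical drum axis. Grip it across its thickness from above; this point is 203 mm up. Its axes turn with the paddle; at the start its x is the dispenser's x.
- paddle (a joint): angle of the yellow paddle, rad: 0 at the start, grows clockwise seen from above. A spring detent clicks every 0.698 rad (40 degrees) and pulls the paddle to the nearest click when let go (0.2 N m to pass a click). Each click drops one ball. A stop prevents anticlockwise turning past the start.
- ball1_center (a point): centre of a beech-wood ball foot, 24 mm across, 12 g, loose; it waits in the yellow dispenser's drum under the clear cover and is number 1 to drop
- ball2_center (a point): centre of a beech-wood ball foot, 24 mm across, 12 g, loose; it waits in the yellow dispenser's drum under the clear cover and is number 2 to drop
- ball3_center (a point): centre of a beech-wood ball foot, 24 mm across, 12 g, loose; it waits in the yellow dispenser's drum under the clear cover and is number 3 to drop
- ball4_center (a point): centre of a beech-wood ball foot, 24 mm across, 12 g, loose; it waits in the yellow dispenser's drum under the clear cover and is number 4 to drop
- ball5_center (a point): centre of a beech-wood ball foot, 24 mm across, 12 g, loose; it waits in the yellow dispenser's drum under the clear cover and is number 5 to drop
- ball6_center (a point): centre of a beech-wood ball foot, 24 mm across, 12 g, loose; it waits in the yellow dispenser's drum under the clear cover and is number 6 to drop
- mat_center (a point): green packing mat fixed to the bench, 200 mm long (its x), 110 mm wide (its y), 3 mm thick; this point is the centre of its top. It lies in another of the three places in front of the dispensers.
- red_dispenser: the other dispenser, the same in shape and size but with a RED paddle and black balls (which never leave it); to be left alone. Origin: on the bench, on the drum axis; front to its -x.
- red_paddle (a joint): angle of the red paddle in rad, 0 at the start; to be left alone
- carton: plain brown cardboard carton, 100 x 70 x 85 mm high, loose bystander; origin at the centre of its underside
- tape_roll: orange roll of packing tape lying flat, 84 mm across, 48 mm high, loose bystander; origin at the centre of its underside
- glue_bottle: white squeeze bottle with an orange cap, 48 mm across, 120 mm high, loose bystander; origin at the centre of its underside
- pen_pot: black pot with three pens, 64 mm across, 130 mm high over the pens, loose bystander; origin at the centre of its underside
- mug: white mug, 72 mm across plus its handle, 85 mm high, loose bystander; origin at the centre of its underside
- gift_box: small white lidded box, 74 x 74 x 56 mm high, loose bystander; origin at the centre of its underside
- twine_spool: spool of white twine with brick-red ends, 68 mm across, 66 mm high, loose bystander; origin at the centre of its underside
Things that resemble listed ones, but are neither listed nor needed, are in the scene too. Of the things like the part that bears bin_center, leave any that is turquoise; of the rest the larger one is meant.

How it is judged:
On the way, in this order (a step that is already met when the one before it is completed fails the run):
1. the bin stands upright on the bench with the yellow dispenser's spout over it, paddle not yet turned (x of dispenser_spout in the frame of bin_center between -0.057 and 0.057 m and y of dispenser_spout in the frame of bin_center between -0.022 and 0.022 m and height (world z) of bin_center below 0.03 m and angle between bin_center's own z axis and vertical below 0.1 rad and value of joint paddle below 0.35 rad), for 0.3 s.
2. the yellow paddle has been turned four clicks and four balls lie in the bin, which still stands under the spout (x of dispenser_spout in the frame of bin_center between -0.057 and 0.057 m and y of dispenser_spout in the frame of bin_center between -0.022 and 0.022 m and height (world z) of bin_center below 0.03 m and angle between bin_center's own z axis and vertical below 0.1 rad and x of ball1_center in the frame of bin_center between -0.068 and 0.068 m and y of ball1_center in the frame of bin_center between -0.031 and 0.031 m and z of ball1_center in the frame of bin_center between -0.025 and 0.025 m and x of ball2_center in the frame of bin_center between -0.068 and 0.068 m and y of ball2_center in the frame of bin_center between -0.031 and 0.031 m and z of ball2_center in the frame of bin_center between -0.025 and 0.025 m and x of ball3_center in the frame of bin_center between -0.068 and 0.068 m and y of ball3_center in the frame of bin_center between -0.031 and 0.031 m and z of ball3_center in the frame of bin_center between -0.025 and 0.025 m and x of ball4_center in the frame of bin_center between -0.068 and 0.068 m and y of ball4_center in the frame of bin_center between -0.031 and 0.031 m and z of ball4_center in the frame of bin_center between -0.025 and 0.025 m and value of joint paddle between 2.59253 and 2.99253 rad), for 0.3 s.
At the end, for the whole second after the job is handed in: The yellow paddle rests at four clicks (within 0.2 rad); balls 1 to 4 lie inside the bin; the bin stands level on the green mat, its centre within 30 mm (lengthwise) and 25 mm (crosswise) of the mat's centre and its length within 0.3 rad of the mat's (x of ball1_center in the frame of bin_center between -0.068 and 0.068 m and y of ball1_center in the frame of bin_center between -0.031 and 0.031 m and z of ball1_center in the frame of bin_center between -0.025 and 0.025 m and x of ball2_center in the frame of bin_center between -0.068 and 0.068 m and y of ball2_center in the frame of bin_center between -0.031 and 0.031 m and z of ball2_center in the frame of bin_center between -0.025 and 0.025 m and x of ball3_center in the frame of bin_center between -0.068 and 0.068 m and y of ball3_center in the frame of bin_center between -0.031 and 0.031 m and z of ball3_center in the frame of bin_center between -0.025 and 0.025 m and x of ball4_center in the frame of bin_center between -0.068 and 0.068 m and y of ball4_center in the frame of bin_center between -0.031 and 0.031 m and z of ball4_center in the frame of bin_center between -0.025 and 0.025 m and value of joint paddle between 2.59253 and 2.99253 rad and x of bin_center in the frame of mat_center between -0.03 and 0.03 m and y of bin_center in the frame of mat_center between -0.025 and 0.025 m and angle between the x axis of bin_center and the x axis of mat_center, either way round below 0.3 rad and height (world z) of bin_center below 0.033 m and angle between bin_center's own z axis and vertical below 0.08 rad); the robot touches nothing.
It fails at once if a fifth ball was dispensed (height (world z) of any of ball5_center, ball6_center below 0.125 m).
It fails at once if the bin was tipped more than 35 degrees (angle between bin_center's own z axis and vertical above 0.6 rad).
It fails at once if the red dispenser's paddle was turned (value of joint red_paddle above 0.3 rad).
It fails at once if a bystander was shifted or knocked over (more than 25 mm) (distance of any of carton, tape_roll, glue_bottle, pen_pot, mug, gift_box, twine_spool from where it was at the start of the episode above 0.025 m).
It also fails if it takes over 72 s, if anything falls off the work surface, if the arm or the gripper's body presses on something with over 40 N, if the wrist force passes 120 N, or if a joint passes its speed limit or range.

## Working session

There is one attempt and no reset: what is moved stays moved. The work goes in short steps, Python scripts to look and compute and a tool call to move; the robot and the scene stay as the last step left them, time stands still between calls to the robot, and variables do not carry over. Pictures are saved under pics/ and viewed, and the job is handed in when it is done.

Besides the shell and the picture viewer there is one more tool, called after ">>>" as name(argument=value, ...) on one line, values as JSON. move_arm: Moves the arm, as the interface text tells. Its arguments: {"type":"object","properties":{"moves":{"type":"string"},"fingers":{"type":"number"},"newtons":{"type":"number"}},"required":["moves"]}

```bash
ls; mkdir -p pics; python3 - <<'E'
from bench import telemetry, vision, robot
import cv2, json
for n in ["scene","top"]:
    im=vision.read_camera(n); cv2.imwrite(f"pics/{n}0.png",cv2.resize(im,(800,600),interpolation=cv2.INTER_CUBIC)); cv2.imwrite(f"pics/{n}0raw.png",im)
    print(n,vision.get_calibration(n))
print(telemetry.get_state())
E
```

```text
pics
scene {'fx': 357.97102772144024, 'fy': 357.97102772144024, 'cx': 259.9346536981335, 'cy': 192.78307719824934, 'k1': -0.0996986333030383, 'R': array([[ 0.36739914,  0.92995674, -0.01408312],
       [ 0.80914159, -0.32706148, -0.48818099],
       [-0.45859324,  0.16796204, -0.87262878]]), 't': array([-0.14944331, -0.33269049,  1.34607079])}
top {'fx': 435.9886356062622, 'fy': 435.9886356062622, 'cx': 262.75608404523877, 'cy': 189.62750335735868, 'k1': -0.13122733770473136, 'R': array([[ 0.07769724, -0.99697447, -0.00224818],
       [-0.97481228, -0.07549684, -0.20986005],
       [ 0.20905538,  0.0184971 , -0.97772885]]), 't': array([-0.05974086,  0.51213693,  1.50514604])}
{'clock': 0.1, 'joint_positions': array([-1.21461718e+00,  3.51174595e-01,  1.65234937e+00, -1.22698854e-05,
        1.13911643e+00, -8.45905550e-02]), 'dq': array([ 0.00103966, -0.00284673, -0.00139543, -0.0002774 , -0.00111184,
       -0.00083082]), 'effort': array([ 7.48547227e-04, -5.06833613e+01, -2.91876733e+01, -4.73174259e-05,
        2.66075331e-03, -1.49951825e-05]), 'eef_pos': array([ 0.23457072, -0.49714132,  0.23082059]), 'tcp_rot': array([ 1.97754667,  0.44410752, -1.97785652]), 'contact_force': array([ 0.83668865, -0.54026013, -0.54576941]), 'torque': array([-0.00358565,  0.02546808,  0.00111949]), 'gripper_width': 0.9996925205277944}
```

View pics/scene0.png

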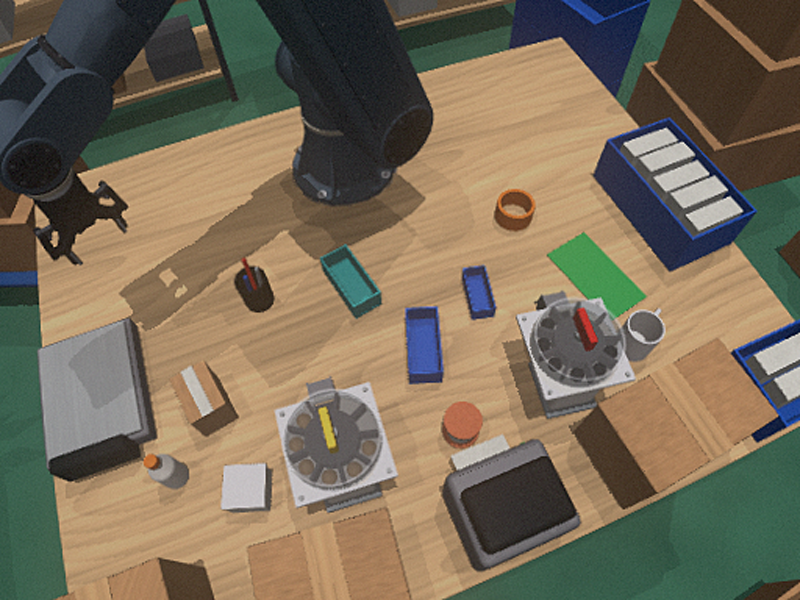

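View pics/top0.png

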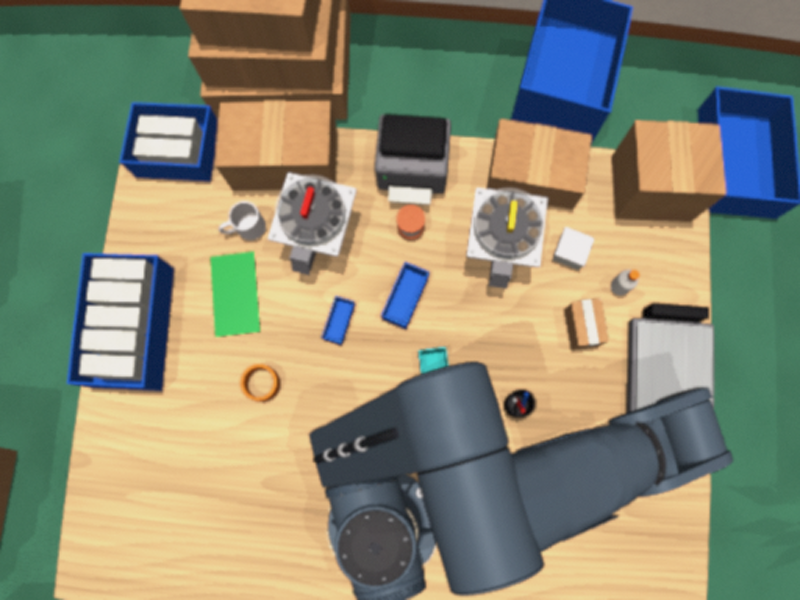

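Bin candidates in the 800x600 top view:
- large blue bin at (405,296)
- small blue tray at (338,321)
- turquoise tray at (433,360)
- big blue storage boxes at the bench edge and off it, around (120,320), (165,140) and (575,65)

I choose (405,296), the larger blue one that isn't turquoise. I'll check it in a close crop and measure.

```bash
cat > h.py <<'E'
import numpy as np, cv2
from bench import telemetry, vision, robot
def und(c,px):
    px=np.atleast_2d(np.asarray(px,float)); d=np.c_[(px[:,0]-c['cx'])/c['fx'],(px[:,1]-c['cy'])/c['fy']]
    u=d.copy()
    for _ in range(30): u=d/(1+c['k1']*(u**2).sum(1,keepdims=True))
    return u
def p2w(c,px,z):
    u=und(c,px); r=np.c_[u,np.ones(len(u))]@c['R']; o=-c['R'].T@c['t']
    return o+r*((z-o[2])/r[:,2])[:,None]
def w2p(c,X):
    X=np.atleast_2d(X)@c['R'].T+c['t']; u=X[:,:2]/X[:,2:]; u=u*(1+c['k1']*(u**2).sum(1,keepdims=True))
    return u*[c['fx'],c['fy']]+[c['cx'],c['cy']]
def crop(im,x0,y0,w,h,s,name):
    cv2.imwrite(name,cv2.resize(im[y0:y0+h,x0:x0+w],None,fx=s,fy=s,interpolation=cv2.INTER_CUBIC))
E
python3 - <<'E'
from h import *
im=cv2.imread('pics/top0raw.png'); sc=cv2.imread('pics/scene0raw.png')
crop(im,200,150,100,75,8,'pics/c1.png')
crop(im,290,110,100,75,8,'pics/c2.png')
crop(sc,160,180,130,140,4,'pics/c3.png')
c=vision.get_calibration('top')
hsv=cv2.cvtColor(im,cv2.COLOR_BGR2HSV)
def comp(mask,near):
    n,l,st,ce=cv2.connectedComponentsWithStats(mask)
    i=1+np.argmin(((ce[1:]-near)**2).sum(1)+1e4*(st[1:,4]<40)); return l==i
s=.64
for nm,lo,hi,near,z in [('mat',(50,120,50),(75,255,255),(150,188),.003),('bin',(105,120,40),(125,255,255),(259,189),.05),('yel',(20,120,120),(35,255,255),(327,138),.218),('red',(0,150,100),(8,255,255),(197,129),.218)]:
    m=comp(cv2.inRange(hsv,lo,hi),np.array(near)); ys,xs=np.nonzero(m)
    W=p2w(c,np.c_[xs,ys],z)[:,:2]
    r=cv2.minAreaRect((W*1000).astype(np.float32)); print(nm,m.sum(),r, W.mean(0))
E
```

```text
mat 1372 ((501.7552185058594, 402.301025390625), (193.61087036132812, 103.60149383544922), 11.772381782531738) [0.5001583  0.40189386]
bin 640 ((519.1563720703125, -6.625099182128906), (60.548362731933594, 140.00131225585938), 71.27227020263672) [ 0.51833968 -0.00628147]
yel 91 ((671.5872192382812, -221.5777130126953), (16.373416900634766, 66.50721740722656), 84.6120376586914) [ 0.67147638 -0.22195606]
red 93 ((668.5951538085938, 212.05523681640625), (17.122663497924805, 65.41426849365234), 81.17491912841797) [0.66835316 0.21215364]
```

View pics/c1.png

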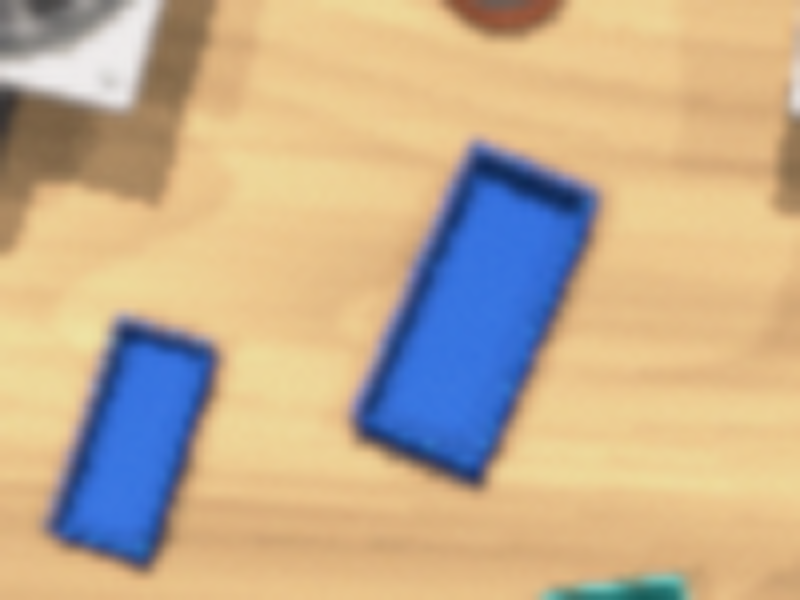

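View pics/c2.png

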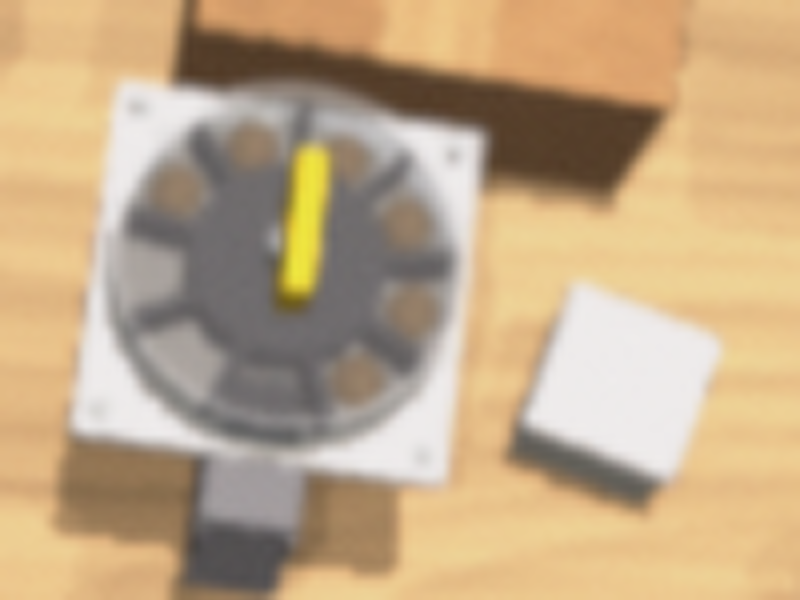

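View pics/c3.png

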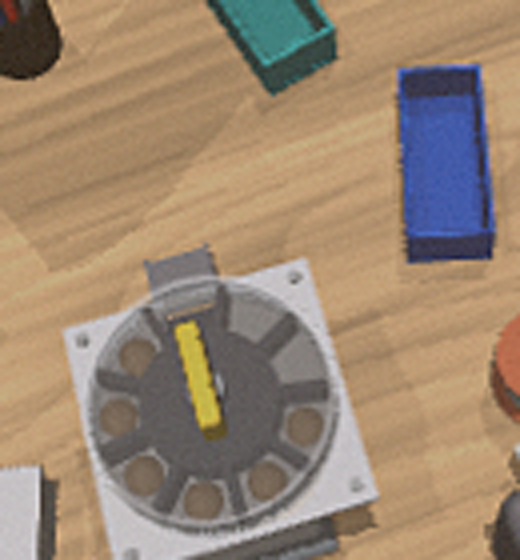

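```bash
python3 - <<'E'
from h import *
ct=vision.get_calibration('top'); cs=vision.get_calibration('scene')
def full(u,s,off): return (np.array(u,float)+.5)/s-.5+off
def rep(n,W):
    W=W[:,:2]*1000; print(n,W.round(0).tolist(),'mean',W.mean(0).round(1), cv2.minAreaRect(W.astype(np.float32)))
rep('deck top',p2w(ct,full([(118,82),(488,130),(450,485),(75,435)],8,(290,110)),.135))
rep('deck scene',p2w(cs,full([(65,330),(305,258),(378,497)],4,(160,180)),.135))
rep('bin top',p2w(ct,full([(475,140),(600,190),(483,488),(355,432)],8,(200,150)),.05))
rep('bin scene',p2w(cs,full([(398,66),(482,66),(494,232),(410,238)],4,(160,180)),.05))
rep('chute opening edge top',p2w(ct,full([(190,522),(298,530)],8,(290,110)),.131))
E
```

```text
deck top [[760.0, -148.0], [751.0, -312.0], [588.0, -301.0], [598.0, -138.0]] mean [ 674.3 -224.8] ((674.4146118164062, -225.25274658203125), (164.67807006835938, 163.56590270996094), 86.67826843261719)
deck scene [[590.0, -302.0], [600.0, -142.0], [761.0, -153.0]] mean [ 650.6 -198.8] ((675.25732421875, -227.28256225585938), (160.1077117919922, 161.29576110839844), 85.98645782470703)
bin top [[599.0, 1.0], [580.0, -58.0], [440.0, -16.0], [460.0, 43.0]] mean [519.5  -7.5] ((519.0574951171875, -7.614315032958984), (62.35601806640625, 147.1641082763672), 72.87181854248047)
bin scene [[447.0, -18.0], [471.0, 42.0], [599.0, -4.0], [581.0, -61.0]] mean [524.4 -10.2] ((523.7586059570312, -9.062877655029297), (64.02482604980469, 141.0435028076172), 72.0046615600586)
chute opening edge top [[564.0, -190.0], [564.0, -237.0]] mean [ 564.  -213.3] ((564.0330810546875, -213.32614135742188), (46.512474060058594, 0.0), 90.13616180419922)
```

```bash
python3 - <<'E'
from h import *
from scipy.spatial.transform import Rotation as Ro
s=telemetry.get_state(); R=Ro.from_rotvec(s['tcp_rot']).as_matrix(); print(R.round(3)); 
c=vision.get_calibration('wrist'); C=-c['R'].T@c['t']; print('cam in tool',R.T@(C-s['eef_pos']), (c['R']@R).round(2))
im=cv2.imread('pics/scene0raw.png'); hsv=cv2.cvtColor(im,cv2.COLOR_BGR2HSV); cs=vision.get_calibration('scene')
m=cv2.inRange(hsv,(50,120,50),(75,255,255)); n,l,st,ce=cv2.connectedComponentsWithStats(m)
for i in range(1,n):
  if st[i,4]>150:
    ys,xs=np.nonzero(l==i); print(ce[i],cv2.minAreaRect((p2w(cs,np.c_[xs,ys],.003)[:,:2]*1000).astype(np.float32)))
ct=vision.get_calibration('top')
for nm,p,z in [('carton',(588,322),.085),('tape',(260,382),.048),('turq',(433,360),.05),('pot',(520,404),.1),('bottle',(627,283),.12),('gift',(574,247),.056),('mug',(245,220),.085)]:
    print(nm,p2w(ct,[(p[0]+.5)*.64-.5,(p[1]+.5)*.64-.5],z).round(3)) if False else print(nm,p2w(ct,[((p[0]+.5)*.64-.5,(p[1]+.5)*.64-.5)],z).round(3))
E
```

```text
[[-0.     0.427 -0.904]
 [ 0.001 -0.904 -0.427]
 [-1.    -0.001 -0.   ]]
cam in tool [-0.14234056 -0.0002069  -0.06756471] [[-0.    1.   -0.  ]
 [-0.27  0.    0.96]
 [ 0.96  0.    0.27]]
[381.30591434 175.35554045] ((503.29510498046875, 396.32379150390625), (197.71810913085938, 106.14077758789062), 12.249711990356445)
carton [[ 0.481 -0.421  0.085]]
tape [[0.294 0.305 0.048]]
turq [[ 0.374 -0.081  0.05 ]]
pot [[ 0.287 -0.274  0.1  ]]
bottle [[ 0.569 -0.499  0.12 ]]
gift [[ 0.663 -0.392  0.056]]
mug [[0.66  0.378 0.085]]
```

Crop c1 shows the large blue bin at full-picture pixel (259,188), clearly bigger than the small blue tray at (217,205). Next I move above its near end, with the camera side toward the robot.

>>> move_arm(moves="0.02 0.042 0 0 0 0.15;0.02 0.042 0 0 0 0.15;0.02 0.042 0 0 0 0.15;0.02 0.042 0 0 0 0.15;0.02 0.042 0 0 0 0.15;0.02 0.042 0 0 0 0.15;0.02 0.042 0 0 0 0.15;0.02 0.042 0 0 0 0.15;0.02 0.042 0 0 0 0.15;0.02 0.042 0 0 0 0.15;0.02 0.042 0 0 0 0.15;0.014 0.042 0 0 0 0.15", fingers=0)

```text
clock: 1.3
eef_pos: [0.4707, 0.0244, 0.2287]
tcp_rot: [0.698, 1.456, -0.702]
contact_force: [0.5, -0.6, -0.2]
gripper_width: 1.001
```

```bash
cat > st.py <<'E'
from h import *
from scipy.spatial.transform import Rotation as Ro
def st():
    s=telemetry.get_state(); R=Ro.from_rotvec(s['tcp_rot']).as_matrix()
    print('t',round(s['clock'],2),'tcp',s['eef_pos'].round(4),'yaw_y',round(float(np.arctan2(R[1,1],R[0,1])),4),'xax',R[:,0].round(3),'F',s['contact_force'].round(1),'T',s['torque'].round(2),'w',round(float(s['gripper_width']),3),'q',s['joint_positions'].round(2)); return s
if __name__=='__main__': st()
E
python3 st.py
```

```text
t 1.3 tcp [0.4707 0.0244 0.2287] yaw_y 0.6741 xax [-0.002 -0.001 -1.   ] F [ 0.5 -0.6 -0.2] T [-0.03 -0.04  0.06] w 1.001 q [-0.05  0.21  1.85 -0.    1.08 -0.72]
```

>>> move_arm(moves="0 -0.009 0 0 0 0.15;0 -0.008 0 0 0 0.15;0 0 0 0 0 0.15;0 0 0 0 0 0.146;0 0 0 0 0 0")

```text
clock: 1.8
eef_pos: [0.4711, 0.014, 0.2272]
tcp_rot: [0.229, 1.562, -0.233]
contact_force: [-0.5, -0.2, -0.2]
gripper_width: 0.999
```

```bash
python3 - <<'E'
from st import *
st(); c=vision.get_calibration('wrist'); im=vision.read_camera('wrist'); cv2.imwrite('pics/w1raw.png',im); cv2.imwrite('pics/w1.png',cv2.resize(im,(800,600)))
np.savez('w1.npz',**c)
hsv=cv2.cvtColor(im,cv2.COLOR_BGR2HSV); m=cv2.inRange(hsv,(105,120,30),(125,255,255)); n,l,s_,ce=cv2.connectedComponentsWithStats(m)
for i in range(1,n):
  if s_[i,4]>500:
    ys,xs=np.nonzero(l==i); print(ce[i],cv2.minAreaRect((p2w(c,np.c_[xs,ys],.05)[:,:2]*1000).astype(np.float32)))
E
```

```text
t 1.8 tcp [0.4711 0.014  0.2272] yaw_y 1.2767 xax [-0.004 -0.002 -1.   ] F [-0.5 -0.2 -0.2] T [-0.04 -0.   -0.  ] w 0.999 q [-0.07  0.21  1.85 -0.    1.08 -1.34]
[360.62283384 112.65978593] ((450.66790771484375, 136.4849853515625), (45.537574768066406, 98.0205078125), 77.00039672851562)
[245.21506471 211.7637051 ] ((519.23828125, -7.038726806640625), (61.88517379760742, 144.89871215820312), 71.58728790283203)
```

View pics/w1.png

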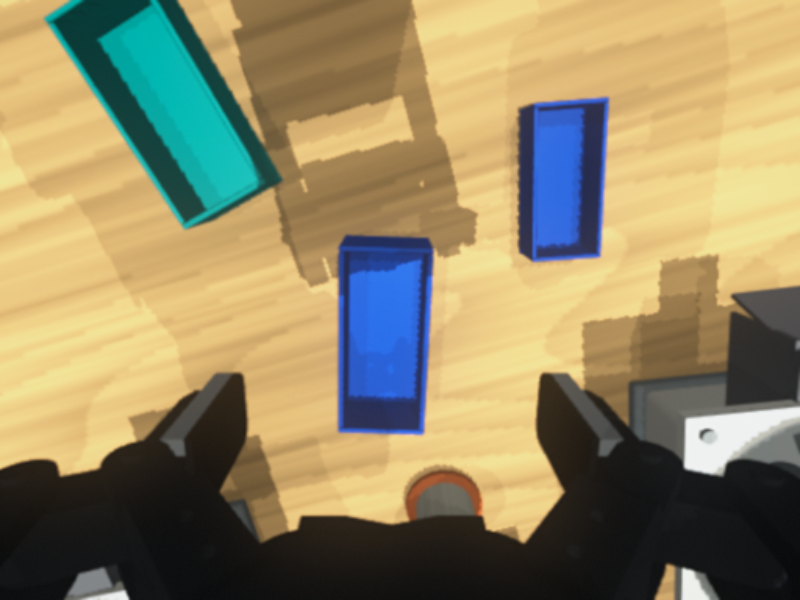

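```bash
python3 - <<'E'
from h import *
c=dict(np.load('w1.npz'))
px=(np.array([(340,249),(432,249),(424,433),(338,433)])+.5)*.64-.5
W=p2w(c,px,.05)[:,:2]*1000; print(W.round(1),W.mean(0)); print(cv2.minAreaRect(W.astype(np.float32)))
d=(W[3]+W[2]-W[0]-W[1]); print(np.arctan2(d[1],d[0]))
E
```

```text
[[ 4.491e+02 -1.580e+01]
 [ 4.668e+02  4.280e+01]
 [ 5.976e+02  3.000e-01]
 [ 5.793e+02 -6.060e+01]] [523.19668049  -8.34754324]
((523.0376586914062, -8.924537658691406), (63.586761474609375, 138.9857940673828), 72.0102310180664)
-0.3226708993447811
```

>>> move_arm(moves="-0.003 -0.005 -0.04 0 0 -0.02;0 0 -0.04 0 0 0;0 0 -0.04 0 0 0;0 0 -0.04 0 0 0;0 0 -0.03 0 0 0;0 0 -0.01 0 0 0;0 0 0 0 0 0")

```text
clock: 2.55
eef_pos: [0.4684, 0.0085, 0.0223]
tcp_rot: [0.275, 1.551, -0.277]
contact_force: [-0.2, -0.5, 1.4]
gripper_width: 0.996
```

```bash
python3 st.py
```

```text
t 2.55 tcp [0.4684 0.0085 0.0223] yaw_y 1.2186 xax [ 0.002 -0.002 -1.   ] F [-0.2 -0.5  1.4] T [0.   0.06 0.06] w 0.996 q [-0.08  0.55  2.   -0.    0.59 -1.3 ]
```

>>> move_arm(moves="0 0 -0.008 0 0 0.035;0 0 0 0 0 0")

```text
clock: 2.75
eef_pos: [0.4697, 0.0084, 0.0162]
tcp_rot: [0.25, 1.552, -0.252]
contact_force: [-0.4, -0.0, 0.3]
gripper_width: 1.002
```

>>> move_arm(moves="0 0 0 0 0 0;0 0 0 0 0 0;0 0 0 0 0 0;0 0 0 0 0 0;0 0 0 0 0 0;0 0 0 0 0 0", fingers=1, newtons=50)

```text
clock: 3.35
eef_pos: [0.4718, 0.0083, 0.0204]
tcp_rot: [0.254, 1.546, -0.255]
contact_force: [-0.4, -0.4, -1.9]
gripper_width: 0.744
```

```bash
python3 st.py
```

```text
t 3.35 tcp [0.4718 0.0083 0.0204] yaw_y 1.2458 xax [ 0.01  -0.002 -1.   ] F [-0.4 -0.4 -1.9] T [0.05 0.1  0.07] w 0.744 q [-0.08  0.56  2.   -0.    0.58 -1.32]
```

>>> move_arm(moves="0 0 0.015 0 0 0;-0.01 -0.02 0.003 0 0 0.05;-0.01 -0.03 0 0 0 0.05;0 -0.03 0 0 0 0.05;0 -0.03 0 0 0 0.05;0 -0.03 0 0 0 0.05;0 -0.03 0 0 0 0;0 -0.03 0 0 0 0;0 -0.02 0 0 0 0;0 0 0 0 0 0")

```text
clock: 4.35
eef_pos: [0.4496, -0.2198, 0.0387]
tcp_rot: [0.049, 1.561, -0.049]
contact_force: [0.6, 0.4, -1.9]
gripper_width: 0.738
```

```bash
python3 st.py;python3 - <<'E'
from h import *
im=vision.read_camera('scene'); crop(im,150,140,160,120,5,'pics/s2.png')
E
```

```text
t 4.35 tcp [ 0.4496 -0.2198  0.0387] yaw_y 1.508 xax [ 0.009 -0.    -1.   ] F [ 0.6  0.4 -1.9] T [ 0.02  0.12 -0.06] w 0.738 q [-0.55  0.56  1.92  0.01  0.66 -2.06]
```

View pics/s2.png

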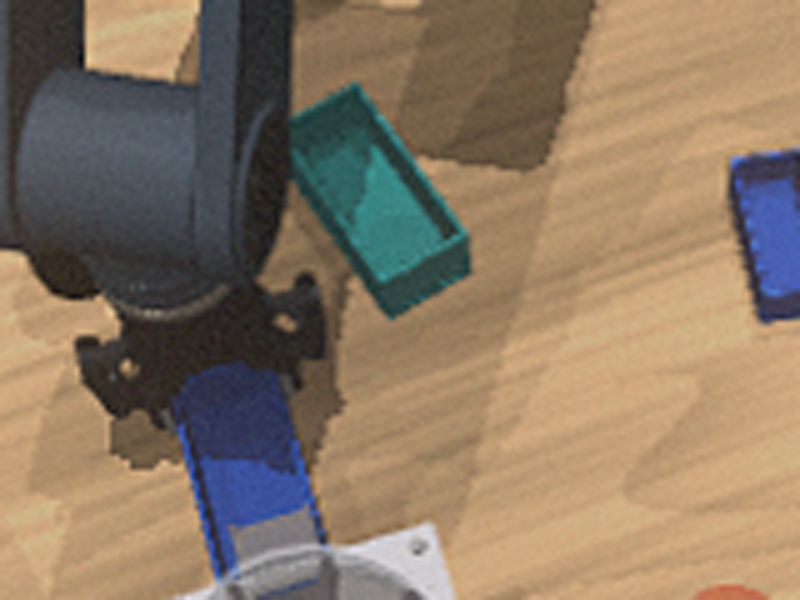

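The bin is held level with its front end about to pass under the chute. I lower it a bit, move it forward, then set it down.

>>> move_arm(moves="0 0.007 -0.009 0 0 0;0.012 0 0 0 0 0;0.012 0 0 0 0 0;0.01 0 0 0 0 0;0 0 -0.007 0 0 0;0 0 -0.003 0 0 0;0 0 0 0 0 0")

```text
clock: 5.1
eef_pos: [0.4867, -0.2071, 0.0186]
tcp_rot: [0.046, 1.564, -0.044]
contact_force: [-2.2, -1.2, 8.5]
gripper_width: 0.742
```

```bash
python3 st.py
```

```text
t 5.1 tcp [ 0.4867 -0.2071  0.0186] yaw_y 1.513 xax [ 0.006  0.001 -1.   ] F [-2.2 -1.2  8.5] T [-0.59  0.43 -0.25] w 0.742 q [-0.49  0.63  1.85  0.01  0.66 -2.01]
```

>>> move_arm(moves="0 0 0.003 0 0 0;0 -0.007 0 0 0 0;0 0 -0.002 0 0 0;0 0 0 0 0 0")

```text
clock: 5.5
eef_pos: [0.486, -0.2146, 0.0189]
tcp_rot: [0.047, 1.565, -0.044]
contact_force: [-1.1, 0.6, -0.2]
gripper_width: 0.739
```

```bash
python3 st.py; python3 - <<'E'
from h import *
for n in ['top','scene']: 
    im=vision.read_camera(n); cv2.imwrite(f'pics/{n}3raw.png',im)
    crop(im,*((275,90,120,110) if n=='top' else (150,190,130,130)),5,f'pics/{n}3.png')
E
```

```text
t 5.5 tcp [ 0.486  -0.2146  0.0189] yaw_y 1.5129 xax [ 0.006  0.001 -1.   ] F [-1.1  0.6 -0.2] T [ 0.09 -0.04  0.05] w 0.739 q [-0.51  0.63  1.84  0.01  0.67 -2.02]
```

View pics/top3.png

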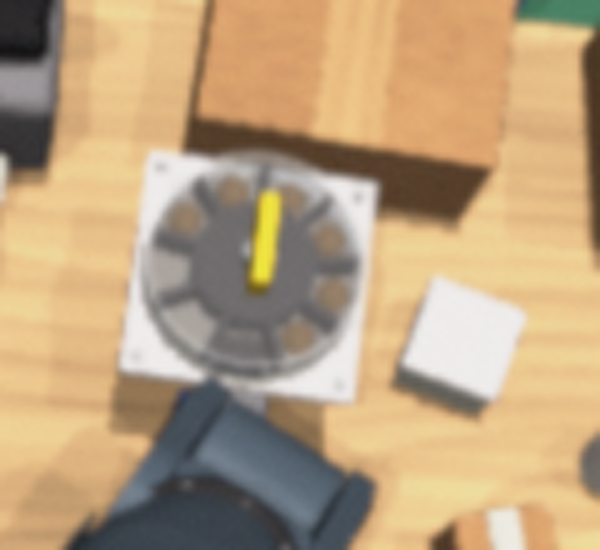

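View pics/scene3.png

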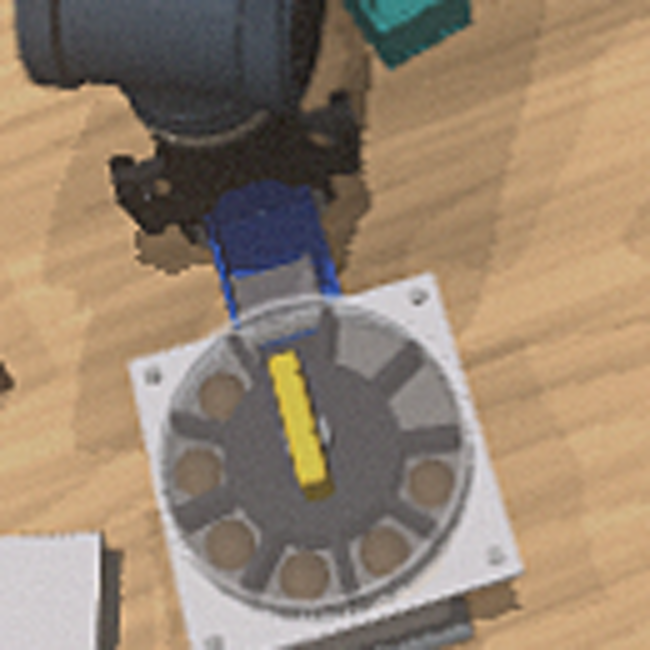

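The scene picture shows the bin under the chute, centred on it at crop (275,290). Now I let go and rise.

>>> move_arm(moves="0 0 0 0 0 0;0 0 0 0 0 0;0 0 0 0 0 0;0 0 0 0 0 0;0 0 0 0 0 0;0 0 0.02 0 0 0;0 0 0.03 0 0 0;0 0 0.04 0 0 0;0 0 0.05 0 0 0;0 0 0.05 0 0 0;0 0 0.05 0 0 0;0 0 0 0 0 0", fingers=0)

```text
clock: 6.8
eef_pos: [0.4838, -0.2129, 0.2658]
tcp_rot: [0.047, 1.567, -0.043]
contact_force: [0.6, 0.0, -1.0]
gripper_width: 0.995
```

```bash
python3 - <<'E'
from st import *
st(); c=vision.get_calibration('wrist'); im=vision.read_camera('wrist'); cv2.imwrite('pics/w4raw.png',im); cv2.imwrite('pics/w4.png',cv2.resize(im,(800,600))); np.savez('w4.npz',**c)
im=vision.read_camera('scene'); crop(im,150,190,130,130,5,'pics/s4.png')
E
```

```text
t 6.8 tcp [ 0.4838 -0.2129  0.2658] yaw_y 1.5132 xax [ 0.004  0.002 -1.   ] F [ 0.6  0.  -1. ] T [ 0.01 -0.02 -0.  ] w 0.995 q [-0.5   0.28  1.67  0.    1.2  -2.02]
```

View pics/w4.png

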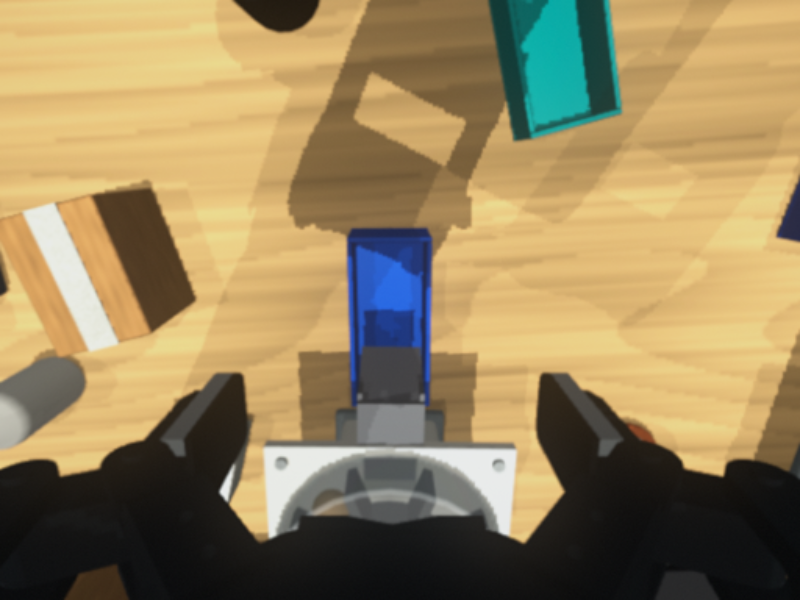

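View pics/s4.png

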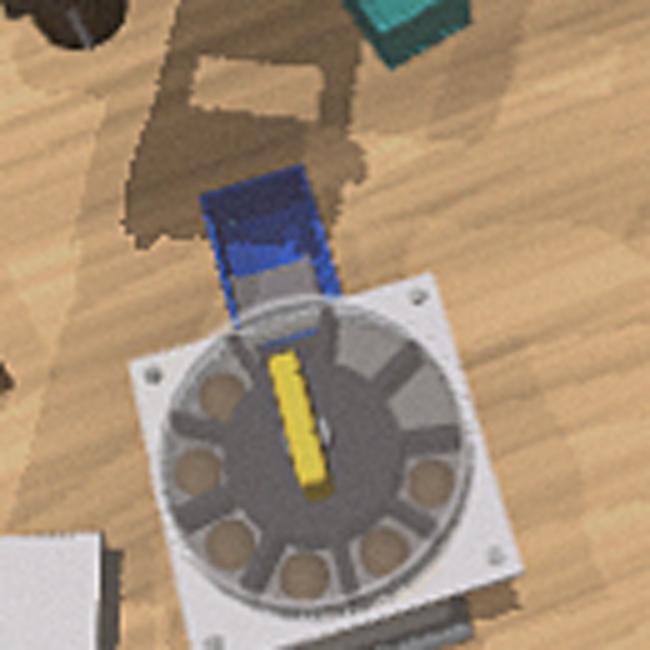

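```bash
python3 - <<'E'
from h import *
c=dict(np.load('w4.npz'))
f=lambda L:(np.array(L)+.5)*.64-.5
print('rim near',p2w(c,f([(348,238),(432,238)]),.05).round(4))
D=p2w(c,f([(264,443),(517,446)]),.135); print('deck front',D.round(4))
m=D[:,:2].mean(0); d=D[1]-D[0]; yaw=np.arctan2(-d[0],d[1]); print(yaw, 'axis',m+.081*np.array([np.cos(yaw),np.sin(yaw)]))
print('chute tip',p2w(c,f([(362,347),(421,347)]),.09).round(4))
E
```

```text
rim near [[ 0.4694 -0.2439  0.05  ]
 [ 0.473  -0.1818  0.05  ]]
deck front [[ 0.5842 -0.2995  0.135 ]
 [ 0.5956 -0.1388  0.135 ]]
-0.07128649448423721 axis [ 0.67069845 -0.22492704]
chute tip [[ 0.5405 -0.2365  0.09  ]
 [ 0.5428 -0.1952  0.09  ]]
```

>>> move_arm(moves="0.03 -0.002 0 0 0 0;0.03 -0.002 0 0 0 0;0.03 -0.002 0 0 0 0;0.03 -0.002 0 0 0 0;0.03 -0.002 0 0 0 0;0.03 -0.002 0 0 0 -0.01;0.008 0 0 0 0 0;0 0 0 0 0 0")

```text
clock: 7.7
eef_pos: [0.6718, -0.222, 0.2427]
tcp_rot: [0.066, 1.596, -0.042]
contact_force: [-0.2, 0.3, -1.3]
gripper_width: 1.003
```

```bash
python3 st.py
```

```text
t 7.7 tcp [ 0.6718 -0.222   0.2427] yaw_y 1.5018 xax [-0.025  0.016 -1.   ] F [-0.2  0.3 -1.3] T [-0.04  0.02  0.03] w 1.003 q [-0.39  0.65  1.14  0.01  1.37 -1.89]
```

>>> move_arm(moves="0 -0.002 0 -0.016 -0.025 0;0 0 -0.02 0 0 0;0 0 -0.02 0 0 0;0 0 -0.008 0 0 0;0 0 0 0 0 0")

```text
clock: 8.2
eef_pos: [0.6666, -0.2237, 0.1892]
tcp_rot: [0.055, 1.576, -0.053]
contact_force: [0.7, 1.0, 0.1]
gripper_width: 1.002
```

```bash
python3 - <<'E'
from st import *
st()
im=vision.read_camera('scene'); crop(im,140,190,130,120,6,'pics/s5.png')
E
```

```text
t 8.2 tcp [ 0.6666 -0.2237  0.1892] yaw_y 1.5019 xax [-0.006  0.002 -1.   ] F [0.7 1.  0.1] T [-0.01  0.01  0.  ] w 1.002 q [-0.39  0.67  1.24 -0.    1.24 -1.89]
```

View pics/s5.png

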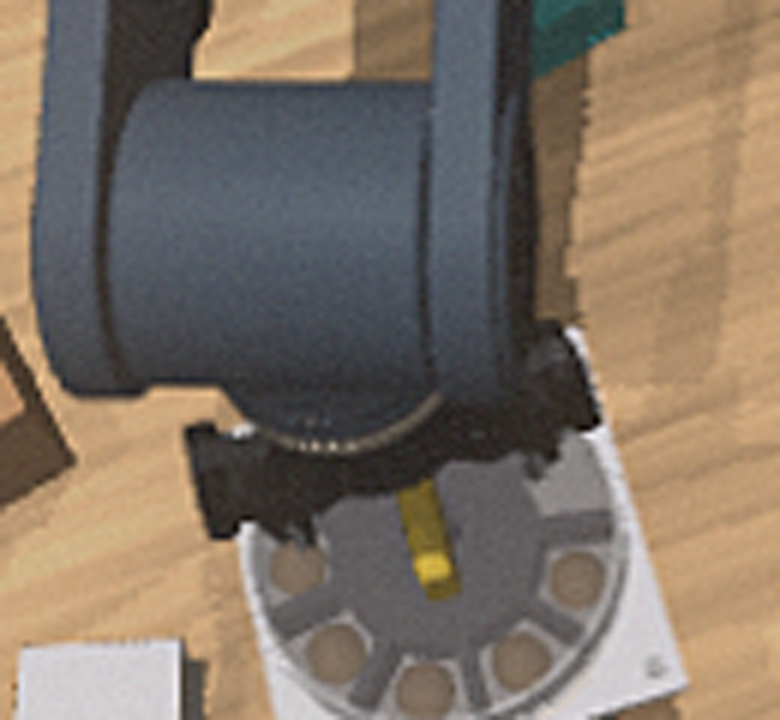

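>>> move_arm(moves="0.005 -0.001 0.003 0 0 0;0 0 0 0 0 0")

```text
clock: 8.45
eef_pos: [0.6724, -0.2252, 0.1949]
tcp_rot: [0.055, 1.574, -0.054]
contact_force: [0.3, -0.0, -0.7]
gripper_width: 1.004
```

>>> move_arm(moves="0 0 0 0 0 0;0 0 0 0 0 0;0 0 0 0 0 0;0 0 0 0 0 0;0 0 0 0 0 0;0 0 0 0 0 0;0 0 0 0 0 0;0 0 0 0 0 0", fingers=1, newtons=70)

```text
clock: 9.25
eef_pos: [0.6731, -0.2256, 0.197]
tcp_rot: [0.054, 1.571, -0.055]
contact_force: [-0.6, -0.4, 0.5]
gripper_width: 0.143
```

```bash
python3 st.py
```

```text
t 9.25 tcp [ 0.6731 -0.2256  0.197 ] yaw_y 1.5017 xax [-0.001 -0.001 -1.   ] F [-0.6 -0.4  0.5] T [-0.04 -0.01 -0.06] w 0.143 q [-0.39  0.68  1.21 -0.    1.25 -1.89]
```

>>> move_arm(moves="0 0 0 0 0 -0.1;0 0 0 0 0 -0.1;0 0 0 0 0 -0.1;0 0 0 0 0 -0.1")

```text
clock: 9.65
eef_pos: [0.6732, -0.2251, 0.197]
tcp_rot: [0.374, 1.54, -0.375]
contact_force: [0.3, -0.1, 0.9]
gripper_width: 0.146
```

```bash
python3 st.py
```

```text
t 9.65 tcp [ 0.6732 -0.2251  0.197 ] yaw_y 1.0933 xax [-0.002 -0.001 -1.   ] F [ 0.3 -0.1  0.9] T [ 0.08 -0.03  0.17] w 0.146 q [-0.39  0.68  1.21 -0.    1.25 -1.48]
```

>>> move_arm(moves="0 0 0 0 0 -0.1;0 0 0 0 0 -0.1;0 0 0 0 0 -0.09;0 0 0 0 0 0;0 0 0 0 0 0;0 0 0 0 0 0")

```text
clock: 10.25
eef_pos: [0.6734, -0.2248, 0.197]
tcp_rot: [0.607, 1.485, -0.607]
contact_force: [-0.3, 0.3, 1.3]
gripper_width: 0.146
```

```bash
python3 - <<'E'
from st import *
st()
im=vision.read_camera('scene'); crop(im,140,190,130,120,6,'pics/s6.png')
E
```

```text
t 10.25 tcp [ 0.6734 -0.2248  0.197 ] yaw_y 0.7945 xax [-0.001  0.    -1.   ] F [-0.3  0.3  1.3] T [0.08 0.01 0.  ] w 0.146 q [-0.39  0.68  1.21 -0.    1.25 -1.18]
```

View pics/s6.png

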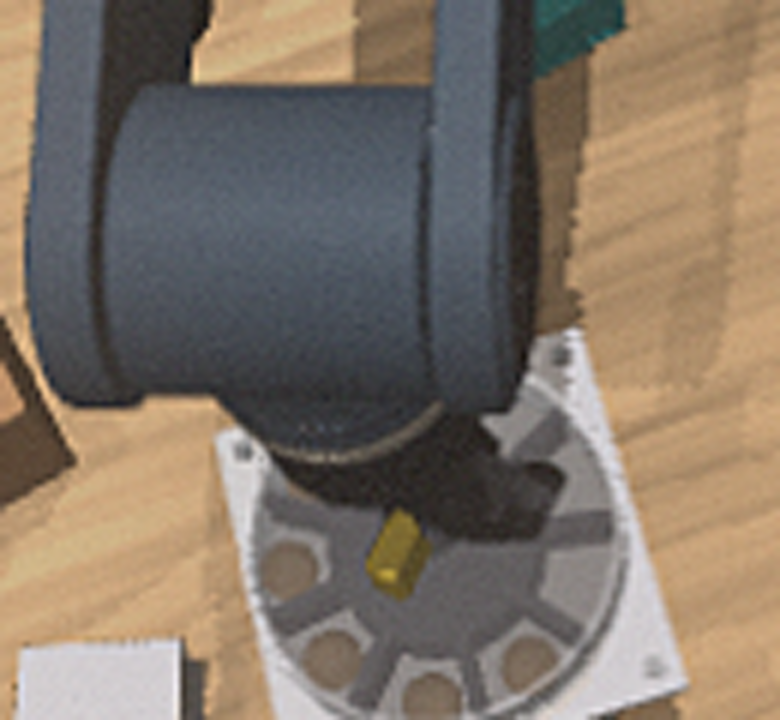

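One click is done: the drum advanced one pocket and the grip moment is near zero. On to clicks 2 to 4, with pauses between.

>>> move_arm(moves="0 0 0 0 0 -0.1;0 0 0 0 0 -0.1;0 0 0 0 0 -0.1;0 0 0 0 0 -0.1;0 0 0 0 0 -0.1;0 0 0 0 0 -0.1;0 0 0 0 0 -0.08;0 0 0 0 0 0;0 0 0 0 0 0;0 0 0 0 0 0;0 0 0 0 0 0;0 0 0 0 0 0")

```text
clock: 11.5
eef_pos: [0.6742, -0.2245, 0.197]
tcp_rot: [1.129, 1.258, -1.128]
contact_force: [0.5, 0.0, 0.9]
gripper_width: 0.148
```

```bash
python3 st.py
```

```text
t 11.5 tcp [ 0.6742 -0.2245  0.197 ] yaw_y 0.1088 xax [ 0.001  0.    -1.   ] F [0.5 0.  0.9] T [ 0.08  0.02 -0.14] w 0.148 q [-0.39  0.68  1.21  0.    1.25 -0.5 ]
```

>>> move_arm(moves="0 0 0 0 0 -0.1;0 0 0 0 0 -0.1;0 0 0 0 0 -0.1;0 0 0 0 0 -0.1;0 0 0 0 0 -0.1;0 0 0 0 0 -0.1;0 0 0 0 0 -0.09;0 0 0 0 0 0;0 0 0 0 0 0;0 0 0 0 0 0;0 0 0 0 0 0;0 0 0 0 0 0")

```text
clock: 12.7
eef_pos: [0.675, -0.2247, 0.197]
tcp_rot: [1.629, 0.866, -1.628]
contact_force: [0.9, 0.2, 0.2]
gripper_width: 0.145
```

```bash
python3 - <<'E'
from st import *
st()
im=vision.read_camera('scene'); crop(im,140,190,130,120,6,'pics/s7.png')
E
```

```text
t 12.7 tcp [ 0.675  -0.2247  0.197 ] yaw_y -0.5904 xax [ 0.002 -0.003 -1.   ] F [0.9 0.2 0.2] T [ 0.14 -0.01 -0.12] w 0.145 q [-0.39  0.68  1.21 -0.    1.25  0.2 ]
```

View pics/s7.png

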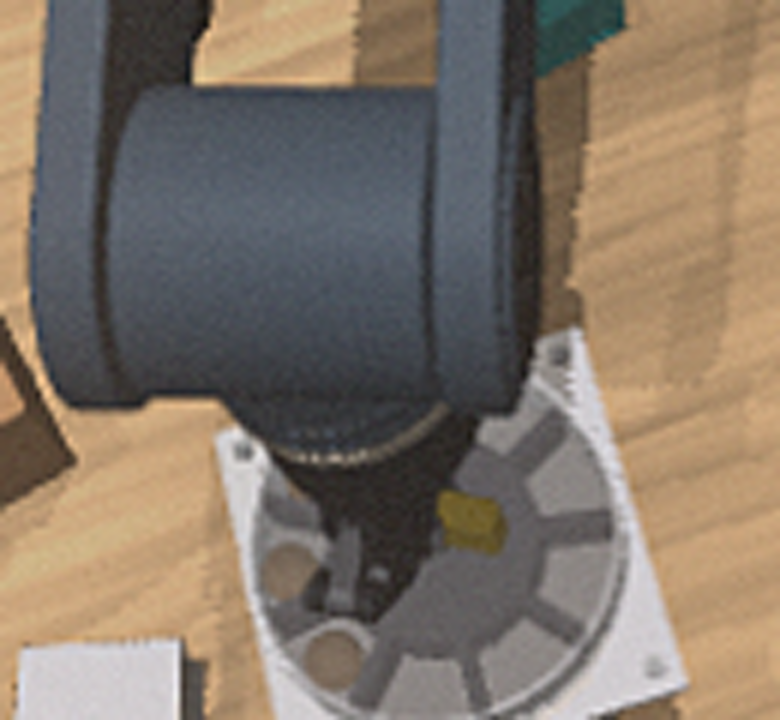

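Two balls are visible plus one behind the hand, which fits three dispensed. Last click.

>>> move_arm(moves="0 0 0 0 0 -0.1;0 0 0 0 0 -0.1;0 0 0 0 0 -0.1;0 0 0 0 0 -0.1;0 0 0 0 0 -0.1;0 0 0 0 0 -0.1;0 0 0 0 0 -0.09;0 0 0 0 0 0;0 0 0 0 0 0;0 0 0 0 0 0")

```text
clock: 13.75
eef_pos: [0.6755, -0.2254, 0.197]
tcp_rot: [2.07, 0.283, -2.072]
contact_force: [0.1, 0.0, 0.8]
gripper_width: 0.147
```

```bash
python3 st.py
```

```text
t 13.75 tcp [ 0.6755 -0.2254  0.197 ] yaw_y -1.2942 xax [ 0.    -0.006 -1.   ] F [0.1 0.  0.8] T [ 0.16 -0.09 -0.02] w 0.147 q [-0.39  0.68  1.21 -0.01  1.25  0.91]
```

>>> move_arm(moves="0 0 0 0 0 0;0 0 0 0 0 0;0 0 0 0 0 0;0 0 0 0 0 0;0 0 0 0 0 0;0 0 0 0 0 0;0 0 0.02 0 0 0;0 0 0.03 0 0 0;0 0 0.03 0 0 0;0 0 0 0 0 0", fingers=0)

```text
clock: 14.75
eef_pos: [0.6745, -0.2249, 0.2785]
tcp_rot: [2.065, 0.288, -2.073]
contact_force: [-0.3, 0.0, 0.7]
gripper_width: 0.995
```

```bash
python3 st.py
```

```text
t 14.75 tcp [ 0.6745 -0.2249  0.2785] yaw_y -1.2897 xax [-0.003 -0.005 -1.   ] F [-0.3  0.   0.7] T [-0.03 -0.03 -0.01] w 0.995 q [-0.39  0.62  1.11 -0.01  1.41  0.91]
```

>>> move_arm(moves="-0.016 0.001 0 0 0 0.15;-0.016 0.001 0 0 0 0.15;-0.016 0.001 0 0 0 0.15;-0.016 0.001 0 0 0 0.15;-0.016 0.001 0 0 0 0.15;-0.016 0.001 0 0 0 0.15;-0.016 0.001 0 0 0 0.15;-0.016 0.001 0 0 0 0.15;-0.016 0.001 0 0 0 0.15;-0.016 0.001 0 0 0 0.15;-0.016 0 0 0 0 0.15;-0.013 0 0 0 0 0.15")

```text
clock: 15.95
eef_pos: [0.4773, -0.2131, 0.2731]
tcp_rot: [0.82, 1.407, -0.822]
contact_force: [0.1, -0.6, -0.7]
gripper_width: 1.0
```

```bash
python3 st.py
```

```text
t 15.95 tcp [ 0.4773 -0.2131  0.2731] yaw_y 0.5163 xax [ 0.002 -0.002 -1.   ] F [ 0.1 -0.6 -0.7] T [0.03 0.   0.03] w 1.0 q [-0.51  0.26  1.67 -0.    1.21 -1.02]
```

>>> move_arm(moves="0 0 0 0 0 0.15;0 0 0 0 0 0.15;0 0 0 0 0 0.15;0 0 0 0 0 0.15;0 0 0 0 0 0.15;0 0 0 0 0 0.15;0 0 0 0 0 0.08;0 0 0 0 0 0")

```text
clock: 16.75
eef_pos: [0.4743, -0.2125, 0.2704]
tcp_rot: [0.053, 1.57, -0.052]
contact_force: [-0.3, 0.5, 0.3]
gripper_width: 1.002
```

```bash
python3 - <<'E'
from st import *
st(); c=vision.get_calibration('wrist'); im=vision.read_camera('wrist'); cv2.imwrite('pics/w8raw.png',im); cv2.imwrite('pics/w8.png',cv2.resize(im,(800,600))); np.savez('w8.npz',**c)
im=vision.read_camera('scene'); crop(im,150,190,130,130,5,'pics/s8.png')
E
```

```text
t 16.75 tcp [ 0.4743 -0.2125  0.2704] yaw_y 1.5035 xax [ 0.     0.001 -1.   ] F [-0.3  0.5  0.3] T [-0.07  0.01 -0.  ] w 1.002 q [-0.51  0.26  1.68  0.    1.2  -2.01]
```

View pics/w8.png

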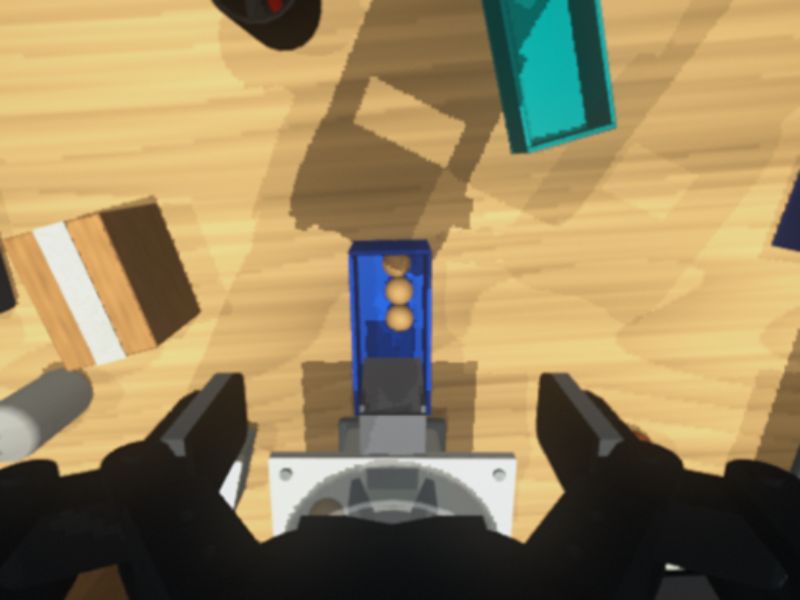

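View pics/s8.png

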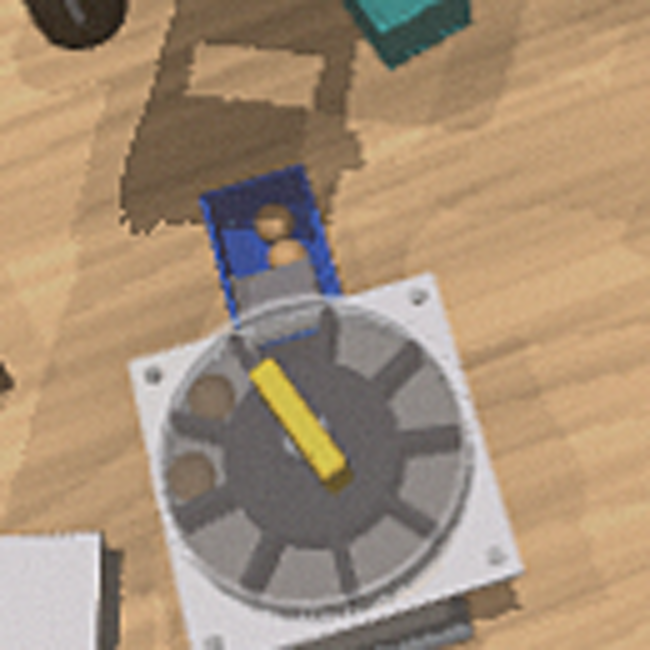

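Three balls show in the bin, at (397,264), (399,291) and (400,318). Two remain in the drum and the paddle stands at four clicks. The fourth ball should be under the chute, so I look beneath it before moving the bin.

>>> move_arm(moves="-0.02 0 -0.04 0 -0.1 0;-0.02 0 -0.04 0 -0.1 0;-0.02 0 -0.04 0 -0.1 0;-0.02 0 0 0 -0.1 0;0 0 0 0 0 0")

```text
clock: 17.35
eef_pos: [0.3973, -0.2116, 0.1491]
tcp_rot: [0.072, 1.178, -0.051]
contact_force: [0.6, -0.3, -0.1]
gripper_width: 1.0
```

```bash
python3 - <<'E'
from st import *
st(); im=vision.read_camera('wrist'); cv2.imwrite('pics/w9.png',cv2.resize(im,(800,600)))
E
```

```text
t 17.35 tcp [ 0.3973 -0.2116  0.1491] yaw_y 1.493 xax [ 0.382 -0.002 -0.924] F [ 0.6 -0.3 -0.1] T [-0.03  0.26 -0.07] w 1.0 q [-0.75  0.18  2.2   0.54  0.53 -2.67]
```

View pics/w9.png

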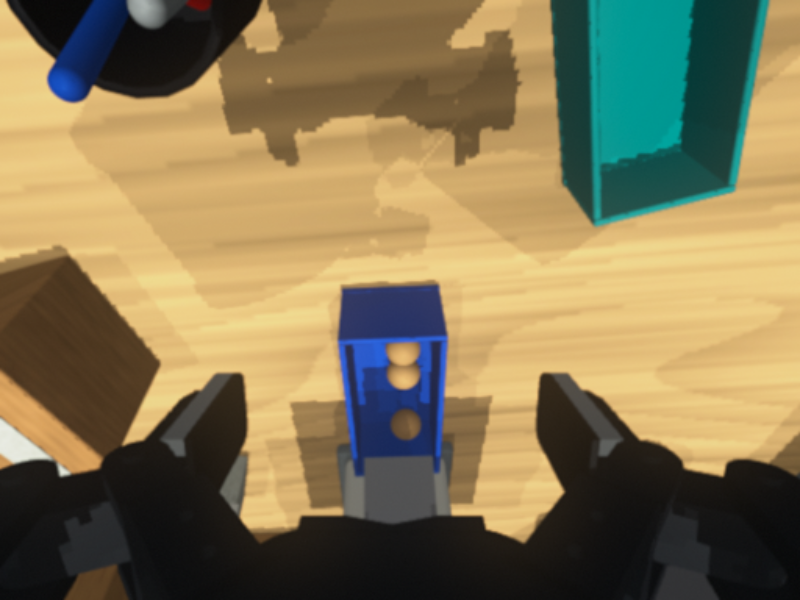

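```bash
python3 - <<'E'
from h import *
f=lambda L:(np.array(L)+.5)*.64-.5
c8=dict(np.load('w8.npz')); c9=vision.get_calibration('wrist')
print(p2w(c8,f([(397,264),(399,291),(400,318)]),.016).round(3)); print(p2w(c9,f([(404,352),(404,375),(405,424)]),.016).round(3))
E
```

```text
[[ 0.489 -0.209  0.016]
 [ 0.512 -0.209  0.016]
 [ 0.536 -0.209  0.016]]
[[ 0.517 -0.209  0.016]
 [ 0.539 -0.21   0.016]
 [ 0.595 -0.213  0.016]]
```

Four balls are in the bin, at x ≈ 0.489, 0.513, 0.537 and 0.595. I restore the upright pose and re-grip the near end.

>>> move_arm(moves="0.015 0 0 0 0.1 0;0.015 0 0 0 0.1 0;0.015 0 0 0 0.1 0;0.015 0 0 0 0.092 0;0 0 0 0 0 0;0 0 0 0 0 0")

```text
clock: 18.0
eef_pos: [0.4641, -0.2156, 0.1537]
tcp_rot: [0.062, 1.571, -0.095]
contact_force: [-0.6, -0.7, 0.9]
gripper_width: 1.0
```

```bash
python3 st.py
```

```text
t 18.0 tcp [ 0.4641 -0.2156  0.1537] yaw_y 1.4708 xax [-0.002 -0.021 -1.   ] F [-0.6 -0.7  0.9] T [0.01 0.06 0.03] w 1.0 q [-0.52  0.38  1.83 -0.02  0.93 -1.97]
```

>>> move_arm(moves="0.01 0.001 0 0.02 0 0.035;0.01 0 -0.01 0 0 0;0 0 -0.03 0 0 0;0 0 -0.03 0 0 0;0 0 -0.03 0 0 0;0 0 -0.02 0 0 0;0 0 0 0 0 0")

```text
clock: 18.7
eef_pos: [0.4846, -0.2157, 0.0291]
tcp_rot: [0.054, 1.566, -0.068]
contact_force: [-0.4, 0.7, 0.3]
gripper_width: 0.998
```

```bash
python3 st.py
```

```text
t 18.7 tcp [ 0.4846 -0.2157  0.0291] yaw_y 1.4927 xax [ 0.003 -0.009 -1.   ] F [-0.4  0.7  0.3] T [-0.06  0.01  0.01] w 0.998 q [-0.5   0.61  1.84 -0.01  0.68 -1.99]
```

>>> move_arm(moves="0 0.001 -0.012 0.008 0 0.017;0 0 -0.002 0 0 0")

```text
clock: 18.9
eef_pos: [0.4849, -0.215, 0.015]
tcp_rot: [0.047, 1.566, -0.049]
contact_force: [-0.4, -0.2, 1.0]
gripper_width: 1.003
```

>>> move_arm(moves="0 0 0 0 0 0;0 0 0 0 0 0;0 0 0 0 0 0;0 0 0 0 0 0;0 0 0 0 0 0;0 0 0 0 0 0", fingers=1, newtons=60)

```text
clock: 19.5
eef_pos: [0.486, -0.2157, 0.0176]
tcp_rot: [0.046, 1.563, -0.051]
contact_force: [0.4, 0.0, -1.1]
gripper_width: 0.735
```

```bash
python3 st.py
```

```text
t 19.5 tcp [ 0.486  -0.2157  0.0176] yaw_y 1.5086 xax [ 0.008 -0.003 -1.   ] F [ 0.4  0.  -1.1] T [ 0.02  0.08 -0.05] w 0.735 q [-0.51  0.63  1.84  0.    0.66 -2.02]
```

>>> move_arm(moves="0 0 0.006 0 0 0;0 0 0.004 0 0 0;-0.012 0 0 0 0 0;-0.018 0 0 0 0 0;-0.018 0 0 0 0 0;-0.018 0 0 0 0 0;-0.012 0 0 0 0 0;-0.008 0 0 0 0 0;0 0 0 0 0 0")

```text
clock: 20.4
eef_pos: [0.3924, -0.2145, 0.0291]
tcp_rot: [0.046, 1.563, -0.051]
contact_force: [0.2, 0.7, -1.8]
gripper_width: 0.737
```

```bash
python3 - <<'E'
from st import *
st(); im=vision.read_camera('wrist'); cv2.imwrite('pics/w10.png',cv2.resize(im,(800,600)))
E
```

```text
t 20.4 tcp [ 0.3924 -0.2145  0.0291] yaw_y 1.509 xax [ 0.007 -0.003 -1.   ] F [ 0.2  0.7 -1.8] T [-0.06  0.08 -0.  ] w 0.737 q [-0.61  0.51  2.05  0.    0.57 -2.12]
```

View pics/w10.png

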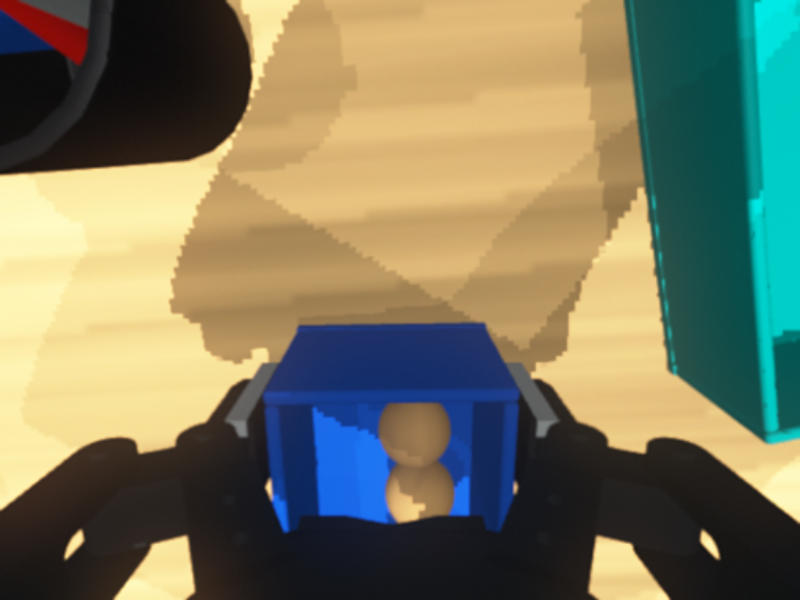

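The bin is held level with balls inside. Next I lift it and carry it to the left.

>>> move_arm(moves="0 0 0.02 0 0 0;0 0 0.03 0 0 0;0 0 0.03 0 0 0;0 0.01 0.03 0 0 0;0 0.02 0.01 0 0 0;0 0.03 0 0 0 0;0 0.03 0 0 0 0;0 0.03 0 0 0 0;0 0.03 0 0 0 0;0 0.03 0 0 0 0;0 0.03 0 0 0 0;0 0.03 0 0 0 0")

```text
clock: 21.65
eef_pos: [0.3984, 0.0316, 0.1569]
tcp_rot: [0.046, 1.552, -0.055]
contact_force: [-0.4, -0.8, -2.2]
gripper_width: 0.741
```

```bash
python3 st.py
```

```text
t 21.65 tcp [0.3984 0.0316 0.1569] yaw_y 1.506 xax [ 0.018 -0.006 -1.   ] F [-0.4 -0.8 -2.2] T [0.   0.07 0.06] w 0.741 q [-0.03  0.18  2.1  -0.01  0.84 -1.53]
```

>>> move_arm(moves="0 0.03 0 0.006 0.018 0;0 0.03 0 0 0 0;0 0.03 0 0 0 0;0 0.03 0 0 0 0.04;0 0.03 0 0 0 0.04;0 0.03 0 0 0 0.04;0 0.03 0 0 0 0.04;0 0.03 0 0 0 0.04;0.012 0.03 0 0 0 0.04;0.012 0.03 0 0 0 0.03;0.012 0.03 0 0 0 0;0 0 0 0 0 0")

```text
clock: 22.85
eef_pos: [0.4361, 0.3844, 0.1586]
tcp_rot: [-0.173, 1.558, 0.179]
contact_force: [0.1, -1.5, -2.3]
gripper_width: 0.738
```

```bash
python3 - <<'E'
from st import *
st()
for n in ['top','scene']:
    im=vision.read_camera(n); cv2.imwrite(f'pics/{n}11.png',cv2.resize(im,(800,600))); cv2.imwrite(f'pics/{n}11raw.png',im)
E
```

```text
t 22.85 tcp [0.4361 0.3844 0.1586] yaw_y 1.795 xax [ 0.005  0.005 -1.   ] F [ 0.1 -1.5 -2.3] T [-0.03  0.13 -0.04] w 0.738 q [ 0.64  0.49  1.64  0.    1.01 -1.15]
```

View pics/scene11.png

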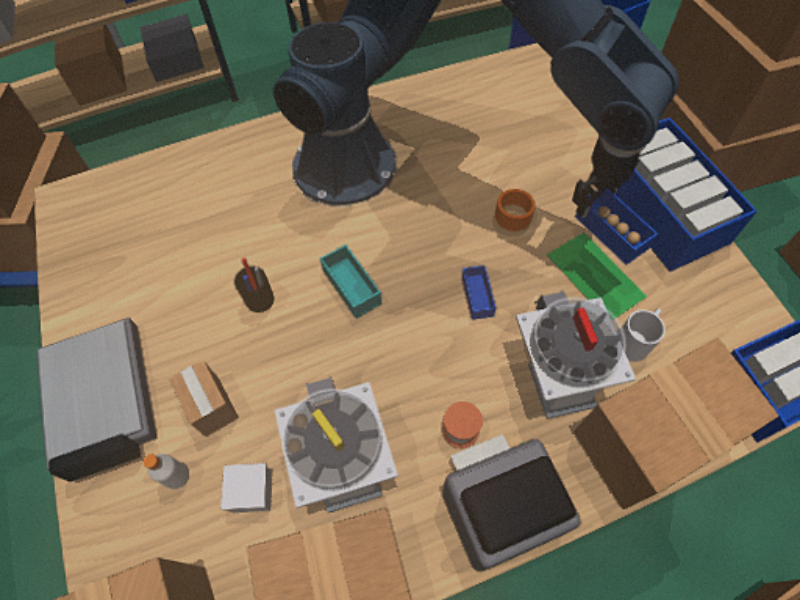

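All four balls are in a row in the carried bin, around (603,212) to (634,237). Lowering onto the mat.

>>> move_arm(moves="0.006 0.002 0 0 0 -0.01;0.006 0.002 -0.02 0 0 0;0 0 -0.03 0 0 0;0 0 -0.03 0 0 0;0 0 -0.02 0 0 0;0 0 -0.015 0 0 0;0 0 0 0 0 0")

```text
clock: 23.65
eef_pos: [0.4492, 0.3819, 0.0413]
tcp_rot: [-0.158, 1.559, 0.163]
contact_force: [-0.1, 0.5, -1.3]
gripper_width: 0.741
```

```bash
python3 - <<'E'
from st import *
st()
im=vision.read_camera('wrist'); cv2.imwrite('pics/w12.png',cv2.resize(im,(800,600)))
im=vision.read_camera('scene'); crop(im,330,90,110,120,6,'pics/s12.png')
E
```

```text
t 23.65 tcp [0.4492 0.3819 0.0413] yaw_y 1.7759 xax [ 0.006  0.004 -1.   ] F [-0.1  0.5 -1.3] T [-0.02  0.11  0.03] w 0.741 q [ 0.63  0.67  1.68 -0.    0.79 -1.15]
```

View pics/s12.png

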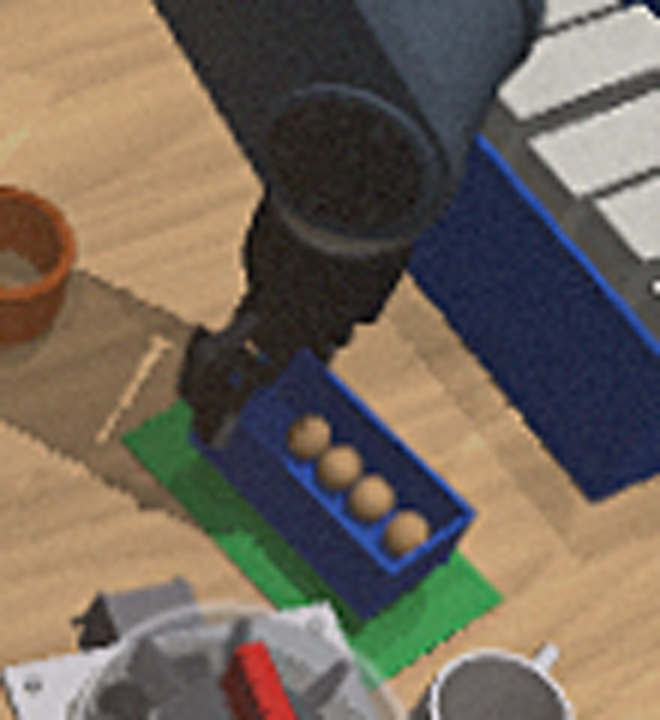

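>>> move_arm(moves="0 0.006 0 0 0 0;0 0.001 -0.01 0 0 0;0 0 -0.006 0 0 0;0 0 -0.003 0 0 0;0 0 0 0 0 0")

```text
clock: 24.25
eef_pos: [0.4518, 0.3918, 0.0263]
tcp_rot: [-0.155, 1.551, 0.167]
contact_force: [0.1, 0.0, -0.9]
gripper_width: 0.742
```

```bash
python3 st.py
```

```text
t 24.25 tcp [0.4518 0.3918 0.0263] yaw_y 1.7763 xax [ 0.013  0.009 -1.   ] F [ 0.1  0.  -0.9] T [-0.06  0.11  0.03] w 0.742 q [ 0.64  0.7   1.66 -0.    0.76 -1.14]
```

>>> move_arm(moves="-0.002 -0.002 -0.003 -0.008 0.012 0;0 0 -0.003 0 0 0;0 0 0 0 0 0")

```text
clock: 24.55
eef_pos: [0.4497, 0.3896, 0.0199]
tcp_rot: [-0.161, 1.564, 0.162]
contact_force: [-0.4, 1.1, -1.7]
gripper_width: 0.734
```

```bash
python3 st.py
```

```text
t 24.55 tcp [0.4497 0.3896 0.0199] yaw_y 1.7764 xax [ 0.     0.001 -1.   ] F [-0.4  1.1 -1.7] T [-0.01  0.04  0.02] w 0.734 q [ 0.64  0.71  1.66  0.    0.77 -1.14]
```

>>> move_arm(moves="0 0 -0.002 0 0 0;0 0 -0.001 0 0 0")

```text
clock: 24.75
eef_pos: [0.4499, 0.3898, 0.0192]
tcp_rot: [-0.161, 1.564, 0.162]
contact_force: [-6.2, -3.3, 10.5]
gripper_width: 0.74
```

```bash
python3 st.py
```

```text
t 24.75 tcp [0.4499 0.3898 0.0192] yaw_y 1.7766 xax [ 0.001  0.    -1.   ] F [-6.2 -3.3 10.5] T [-0.98  0.47 -0.12] w 0.74 q [ 0.64  0.71  1.66  0.    0.77 -1.14]
```

Contact with the mat. Release and rise.

>>> move_arm(moves="0 0 0 0 0 0;0 0 0 0 0 0;0 0 0 0 0 0;0 0 0 0 0 0;0 0 0 0 0 0;0 0 0 0 0 0;0 0 0.02 0 0 0;0 0 0.03 0 0 0;0 0 0.04 0 0 0;0 0 0.04 0 0 0;0 0 0.03 0 0 0;0 0 0 0 0 0", fingers=0)

```text
clock: 25.95
eef_pos: [0.4491, 0.389, 0.1845]
tcp_rot: [-0.162, 1.565, 0.161]
contact_force: [0.9, 1.4, 0.2]
gripper_width: 1.005
```

>>> move_arm(moves="-0.02 -0.02 0.03 0 0 0;-0.03 -0.03 0.03 0 0 0;-0.03 -0.04 0.02 0 0 0;-0.03 -0.04 0 0 0 0;0 -0.04 0 0 0 0;0 0 0 0 0 0")

```text
clock: 26.55
eef_pos: [0.3365, 0.2175, 0.2603]
tcp_rot: [-0.165, 1.568, 0.161]
contact_force: [0.3, 0.0, 0.3]
gripper_width: 1.004
```

```bash
python3 - <<'E'
from st import *
st()
for n in ['top','scene']:
    im=vision.read_camera(n); cv2.imwrite(f'pics/{n}13.png',cv2.resize(im,(800,600))); cv2.imwrite(f'pics/{n}13raw.png',im)
    if n=='scene': crop(im,330,90,110,120,6,'pics/s13.png')
    else: crop(im,110,140,90,90,7,'pics/t13.png')
E
```

```text
t 26.55 tcp [0.3365 0.2175 0.2603] yaw_y 1.7783 xax [-0.003 -0.003 -1.   ] F [0.3 0.  0.3] T [ 0.03 -0.09 -0.  ] w 1.004 q [ 0.46  0.04  1.96 -0.    1.14 -1.32]
```

View pics/s13.png

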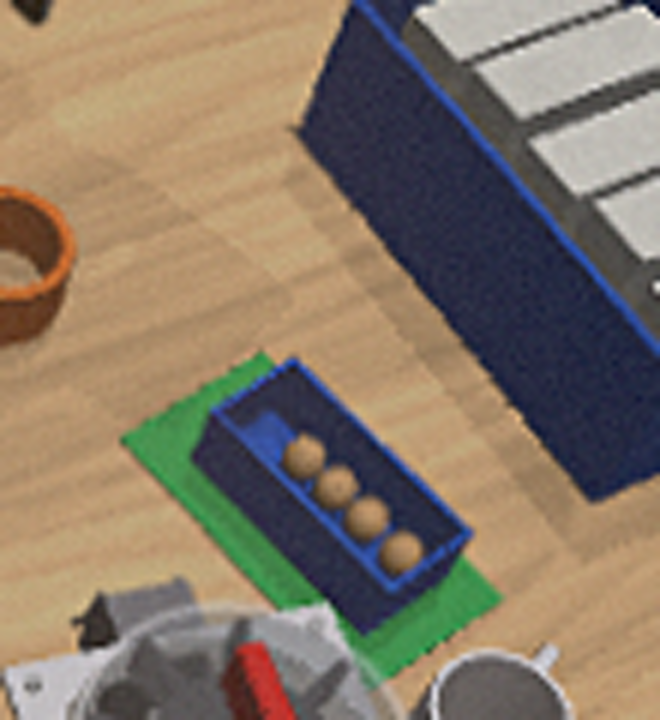

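View pics/t13.png

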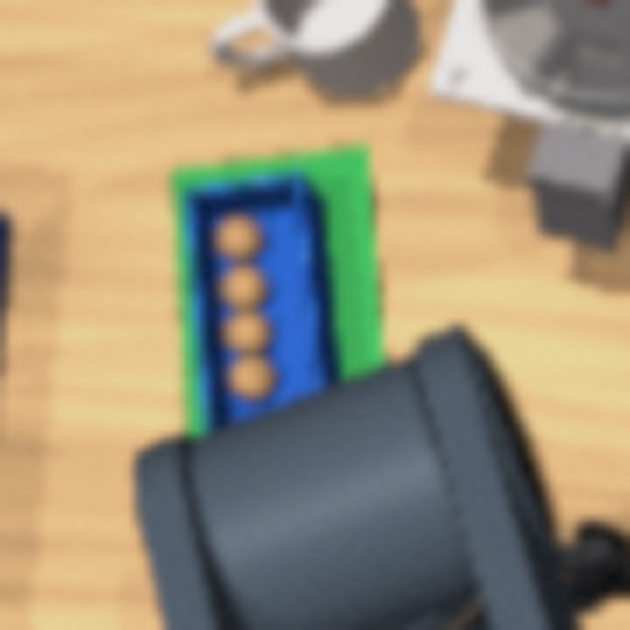

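View pics/top13.png

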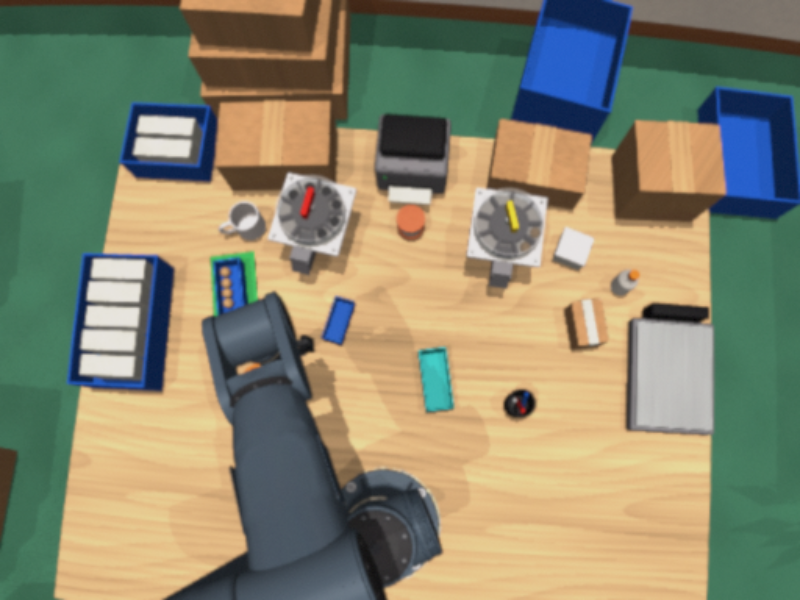

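```bash
python3 - <<'E'
from h import *
ct=vision.get_calibration('top'); cs=vision.get_calibration('scene')
F=lambda u,s,off:(np.array(u,float)+.5)/s-.5+off
B=p2w(cs,F([(212,410),(293,358),(470,533),(392,590)],6,(330,90)),.053)[:,:2]*1000
M=p2w(cs,F([(122,440),(262,350),(502,600)],6,(330,90)),.003)[:,:2]*1000
print(B.round(0).tolist(),B.mean(0),cv2.minAreaRect(B.astype(np.float32))); print(M.round(0).tolist(),(M[0]+M[2])/2,np.arctan2(*(M[2]-M[1])[::-1]))
print('bin yaw',np.arctan2(*(B[2]-B[1])[::-1]),np.arctan2(*(B[3]-B[0])[::-1]))
print('top: mat far',p2w(ct,F([(172,172),(367,148)],7,(110,140)),.003).round(3).tolist(),'bin far rim',p2w(ct,F([(188,190),(310,175)],7,(110,140)),.053).round(3).tolist())
E
```

```text
[[446.0, 353.0], [432.0, 413.0], [566.0, 443.0], [580.0, 384.0]] [505.72677629 398.32742739] ((505.8714904785156, 398.5596923828125), (137.84762573242188, 61.418670654296875), 12.904386520385742)
[[419.0, 324.0], [393.0, 431.0], [589.0, 469.0]] [504.00144823 396.14757918] 0.1905701787692194
bin yaw 0.21627644101036844 0.22848927128527743
top: mat far [[0.587, 0.475, 0.003], [0.608, 0.37, 0.003]] bin far rim [[0.565, 0.449, 0.053], [0.578, 0.385, 0.053]]
```

```bash
python3 -c "
from bench import robot
print(robot.finish_job())"
```

```text
the job is handed in; nothing more can be done
None
```

I finished the run and handed it in at about 27 s of the 72 s allowed; no verdict was reported. The large blue bin stood under the yellow dispenser's spout, I turned that paddle four clicks clockwise, and I carried the bin to the green mat.

**Balls:** pictures from before I moved the bin place four balls in it at separate positions, one of them under the chute. Two balls stayed in the drum. All four were still in the bin on the mat.

**Paddle:** the gripper turned it 2.80 rad against 2.79 for four clicks, and it still looked at four clicks after I let go.

**Bin on the mat:** in the scene camera its centre is about 2–3 mm from the mat's centre and its length about 0.03 rad off. The top camera, where the arm hid the near end, agrees to about 3 mm.

**Other things:** the red paddle and the bystanders in view look unmoved. The arm partly hid the tape roll in the last top view, but the scene view shows it where it was. I did not measure the bystanders' shifts.

The two cameras disagreed on the mat's centre by about 6 mm crosswise, so I aimed between them; that is well inside the 25 mm tolerance. No check failed.

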